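# Count to the third gap and push the tin home

### The job

Starting from the tall end of the tin rack, run a fingertip along its divider posts to count the gaps: touch the first, second and third post from that end in turn, and none beyond. Then push the loose round tin in front of the rack, upright along the bench, into the third gap from the tall end (between the second and third posts) until it is fully home against the back stop. Only push it, do not lift or tip it, and leave everything else where it stands.

Things in the scene. Friction and masses are not known exactly. Their poses are not given: they have to be found in the camera images.
- tin: the tin to be pushed: plain steel round tin with a paper band and flat black lid, 54 mm diameter, 58 mm high, 0.15 to 0.3 kg, standing alone on the bench between the robot and the rack; origin: centre of its underside, on the bench (z = 0). It slides on the bench with about 1 to 2.5 N
- rack: tin rack fixed to the bench: a row of 7 uprights 80 mm apart (an end at each side, five posts between), divider plates behind them (45 mm high), back stop 50 mm high, its face at x = +36 mm. Six gaps, 66 mm clear, open to front and top. Origin: on the bench, middle of the row; x into the gaps (away from the robot), y left along the row. A tin that is home has its centre at x = +9 mm
- tall_end: tall end of the rack, where counting starts: upright 100 mm high, 14 mm diameter, plate behind it, at rack x = 0, y = +240 or -240 mm (left or right, varies). Origin: on the bench, on the axis of the upright. Gap 1 lies between it and the nearest post, gap 2 between the first and second posts from it, gap 3 between the second and third
- low_end: the low end of the rack, 50 mm high, else like tall_end, at the opposite end. Origin: on the bench, at the axis of its upright
- gap3_left (a point): point on the bench at rack x = 0, y = +40 mm: middle of the third gap from the left, between post_b and post_c
- gap3_right (a point): point on the bench at rack x = 0, y = -40 mm: middle of the third gap from the right, between post_c and post_d
- post_a: round aluminium divider post, rigid, 14 mm diameter, flat top 62 mm above the bench, number 1 of the five from the left, at rack x = 0, y = +160 mm. Origin: on the bench, on its axis
- post_b: round aluminium divider post, rigid, 14 mm diameter, flat top 62 mm above the bench, number 2 of the five from the left, at rack x = 0, y = +80 mm. Origin: on the bench, on its axis
- post_c: round aluminium divider post, rigid, 14 mm diameter, flat top 62 mm above the bench, number 3 of the five from the left, at rack x = 0, y = +0 mm. Origin: on the bench, on its axis
- post_d: round aluminium divider post, rigid, 14 mm diameter, flat top 62 mm above the bench, number 4 of the five from the left, at rack x = 0, y = -80 mm. Origin: on the bench, on its axis
- post_e: round aluminium divider post, rigid, 14 mm diameter, flat top 62 mm above the bench, number 5 of the five from the left, at rack x = 0, y = -160 mm. Origin: on the bench, on its axis
- stock_1: a tin like the one to be moved, already home in the leftmost gap (rack y = +200 mm); origin: centre of its underside
- stock_2: a tin like the one to be moved, already home in the second gap from the right (rack y = -120 mm); origin: centre of its underside
- carton: bystander: small brown cardboard carton 60 (x) x 45 (y) x 55 high, to one side in front of the rack; origin: centre of its underside
- tape_roll: bystander: roll of packing tape lying flat, 84 outside diameter, 46 high, to the other side in front of the rack; origin: centre of its underside
- bottle: bystander: white plastic bottle 64 diameter, 170 high, far left; origin: centre of its underside
- jar: bystander: grey jar with a white lid, 72 diameter, 90 high, far right; origin: centre of its underside
- driver: bystander: screwdriver lying on the bench, right and near the robot, clear of the work; origin at its middle, on the bench

How it is judged:
By the outcome, as a careful person would: the job done as asked, in the order asked, and still so for the second after the job is handed in, with the robot touching nothing.
It also fails if it takes over 72 s, if anything falls off the work surface, if the arm or the gripper's body presses on something with over 40 N, if the wrist force passes 120 N, or if a joint passes its speed limit or range.

### The arm

A 6-joint arm with a two-finger parallel gripper is mounted at the origin on the work surface. World frame = base frame: x ahead of the robot, y to its left, z up, the work surface at z = 0. Lengths are in m, angles in rad, forces in N, time in s.
With the tool pointing down it reaches from about 0.375 to 0.825 m from the base axis. Payload 5.5 kg.
Tool frame: the origin (TCP) lies midway between the tips of the shut fingers; the grasp point (between the pads) lies 19 mm behind it; z points along the fingers, y is the direction in which the jaws open and shut (so a half turn about z gives the same grasp; the last joint's range is limited). The gripper opens to 85 mm and grips with 20 to 120 N. Pads are 22 mm wide; open, the fingers measure 114 mm over their backs; the gripper's body (76 mm by 85 mm) begins 54 mm behind the grasp point. The pads swing forward as they close: fully open they stand 13 mm farther back than shut.
Start: joints at [0, 0.314, -0.047, 1.21, 0, 1.571], TCP at [0.6, -0, 0.231] pointing down, gripper open.
Joint ranges: [-2.67, 2.67], [-0.69, 1.73], [-1.03, 1.25], [-2.08, 2.16], [-1.42, 1.45], [-3.14, 3.14]. Speed limits (rad/s): [2.39, 2.39, 3.01, 3.14, 3.14, 3.14].

### API

Orientations are given as a unit quaternion [x, y, z, w].
In Python, from station import ctrl, optics, close_job, finder gives the robot as it stands.
- The arm moves only by the tool move_arm, never from a script. Its argument "steps" is a list of rows, each a list of 6 numbers: the shift along the tool's x, y, z in mm, then the turn, a rotation vector about the tool's x, y, z in rad. A call has exactly 10 rows; each row is the pose to reach, as a shift and turn from the pose commanded when the call began, along the tool's axes at that moment; what a row does not reach only later rows make up. A row lasts 1/8 s, in which the tool goes at most 62.5 mm and 10.7 degrees, less where a joint would pass 70% of its speed; a pose out of reach is approached as far as the arm can. A call with a gripper value outside its range is refused whole. "grip" is the finger opening in mm, from 0 to 85.4, set as the call begins (left out, the last holds). The fingers move at their own pace and stop on an object; "grip_force" is the grip in N (left out, the last holds). Time passes only in rows, so rows that repeat a pose let the fingers close, or fill a call up. It gives the time, the measured TCP pose, the force and the opening at its end, in the units of the state.
- ctrl.get_obs(): the state, without advancing time (a new reading comes with each control period).
- optics.camera(name): name is "scene" or "side" or "wrist"; returns the picture (384x512x3 uint8, red, green, blue); there is no depth.
- optics.camera_info(name): a dict with "mtx" (3x3 intrinsics, pixels), "camera_from_world" (4x4, takes a point from world to camera coordinates). Camera axes: x right, y down, z forward; pixel columns grow to the right and rows downward; lengths in m; the calibration is good to about 2 mm. A picture is of the moment at which its call begins: read the wrist's pose just before it. camera_info takes no time and is no camera call; for the wrist camera it gives the pose at the moment of the call.
- close_job(): hands the job in, once; it reports no verdict.
Trained networks look in the newest picture that a camera, given by its name, has taken for a name from the list of things; names that differ only in an ending like _2 or _b are one class to them, and where a whole thing is asked for, a point or a joint stands for the part that bears it (a point fixed in the world has none). Each returns a list of dicts, best first, with "confidence" (0 to 1); they miss things now and then, are a little off and sometimes report something else, mostly with a low value. They report only what shows in the picture. A call takes as long as a camera call.
- finder.look_for(target, camera): "location" ([x, y, z] in m, in the coordinates of the camera as it stood for that picture, good to about 4 mm: the middle of the surface that is visible of it).
- finder.regions_of(target, camera): "region" (384x512 bool, what is visible of it).
The state is a dict: "time": time; "joint_pos": joint angles; "qvel": joint speeds; "joint_efforts": joint torques, N m; "tcp_pos": TCP position; "tcp_rot": TCP orientation; "force": force on the tool from outside, world axes, zero at the start; "wrist_torque": the same for the moment, N m; "gripper_width": finger opening in m.
Only numpy, scipy, OpenCV 4.12 (cv2) and the standard library are available. Lean on these libraries where they do the work, as an engineer would, in place of code of your own. Each camera call takes 0.05 s, during which the arm holds its last target.

## Working session

There is one attempt and no reset: what is moved stays moved. The work goes in short steps, Python scripts to look and compute and a tool call to move; the robot and the scene stay as the last step left them, time stands still between calls to the robot, and variables do not carry over. Pictures are saved under pics/ and viewed, and the job is handed in when it is done.

Besides the shell and the picture viewer there is one more tool, called after "Call:" as name(argument=value, ...) on one line, values as JSON. move_arm: Moves the arm, as the interface text tells. Its arguments: {"type":"object","properties":{"steps":{"type":"array","items":{"type":"array","items":{"type":"number"}}},"grip":{"type":"number"},"grip_force":{"type":"number"}},"required":["steps"]}

```bash
mkdir -p pics; ls
python3 - <<'E'
from station import ctrl, optics, close_job, finder
import cv2,numpy as np
np.set_printoptions(precision=4,suppress=True)
o=ctrl.get_obs();print(o)
for n in ["scene","side","wrist"]:
    im=optics.camera(n);cv2.imwrite(f"pics/{n}0.png",im[:,:,::-1]);i=optics.camera_info(n);print(n,i["mtx"],i["camera_from_world"])
E
```

```text
pics
{'time': 0.0, 'joint_pos': array([ 0.    ,  0.3142, -0.0481,  1.2102, -0.    ,  1.5708]), 'qvel': array([-0.0008,  0.001 , -0.0005, -0.0005,  0.0019, -0.0002]), 'joint_efforts': array([  0.0017, -53.9594,  33.9749,   0.0195,   0.0001,   0.0001]), 'tcp_pos': array([ 0.5994, -0.    ,  0.2304]), 'tcp_rot': array([ 0.7071,  0.7071, -0.0006, -0.0006]), 'force': array([-0.5649,  0.7102,  0.246 ]), 'wrist_torque': array([-0.0228,  0.0382, -0.0228]), 'gripper_width': 0.08560834595180032}
scene [[390.9884   0.     256.681 ]
 [  0.     390.9884 188.7188]
 [  0.       0.       1.    ]] [[-0.7735  0.6335  0.0195  0.3911]
 [ 0.3723  0.4791 -0.7949 -0.137 ]
 [-0.5129 -0.6076 -0.6065  1.3617]
 [ 0.      0.      0.      1.    ]]
side [[411.5006   0.     256.5896]
 [  0.     411.5006 186.082 ]
 [  0.       0.       1.    ]] [[-0.9238 -0.3824  0.0204  0.4678]
 [-0.2719  0.6176 -0.738   0.1756]
 [ 0.2696 -0.6873 -0.6745  1.0722]
 [ 0.      0.      0.      1.    ]]
wrist [[340.8237   0.     260.5198]
 [  0.     340.8237 185.8385]
 [  0.       0.       1.    ]] [[ 1.      0.0007 -0.0017 -0.5988]
 [ 0.0011 -0.9584  0.2853 -0.0376]
 [-0.0015 -0.2853 -0.9584  0.3788]
 [ 0.      0.      0.      1.    ]]
```

View pics/scene0.png

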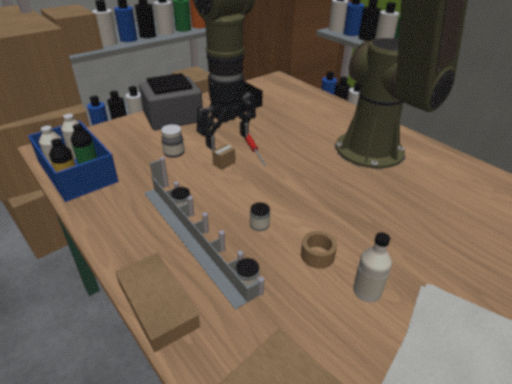

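View pics/side0.png

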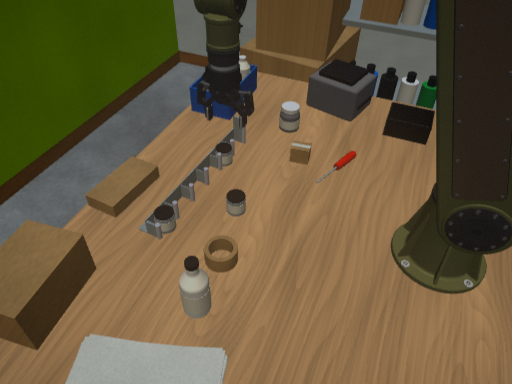

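View pics/wrist0.png

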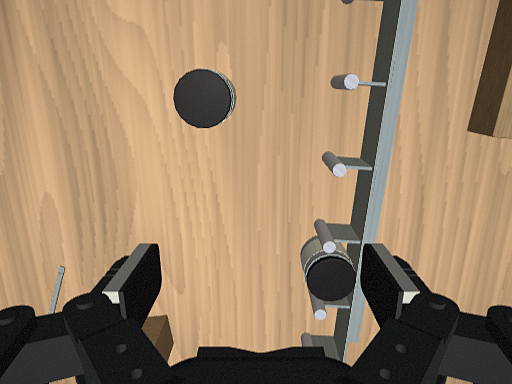

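The tall end is the right-hand one: the tall upright is at about (158,170) in the scene view, beside the jar. The count therefore goes post_e, post_d, post_c. The tin is at (204,98) in the wrist view, and the post tops run from (351,81) to (320,314). Next I'll measure them.

```bash
cat > h.py <<'E'
from station import ctrl, optics, close_job, finder
import cv2,numpy as np
np.set_printoptions(precision=4,suppress=True)
def ray(info,uv,z):
    K=info["mtx"];T=info["camera_from_world"];R=T[:3,:3];t=T[:3,3]
    c=-R.T@t;d=R.T@np.linalg.inv(K)@np.array([uv[0],uv[1],1.]);return c+d*(z-c[2])/d[2]
def proj(info,p):
    q=info["camera_from_world"]@np.append(p,1);q=info["mtx"]@q[:3];return q[:2]/q[2]
def cw(info,p):
    return (np.linalg.inv(info["camera_from_world"])@np.append(p,1))[:3]
E
python3 - <<'E'
from h import *
w=optics.camera_info("wrist")
for uv in [(351,81),(340,169),(329,246),(320,314)]: print("post",ray(w,uv,.062))
print("tin",ray(w,(204,98),.058))
s=optics.camera_info("scene");d=optics.camera_info("side")
for n in ["tin","tall_end","low_end","carton","tape_roll","stock_1","post_a","jar"]:
  for c in ["scene","side"]:
    i=optics.camera_info(c)
    for r in finder.look_for(n,c)[:6]: print(n,c,round(r["confidence"],2),cw(i,r["location"]))
E
python3 - <<'E'
import cv2
for n,(a,b,c,d) in {"scene":(120,290,130,310),"side":(120,280,90,250)}.items():
    im=cv2.imread(f"pics/{n}0.png")[c:d,a:b];cv2.imwrite(f"pics/{n}0c.png",cv2.resize(im,None,fx=3.3,fy=3.3,interpolation=cv2.INTER_CUBIC))
E
```

```text
post [0.6776 0.0753 0.062 ]
post [ 0.6734 -0.0035  0.062 ]
post [ 0.6677 -0.083   0.062 ]
post [ 0.6627 -0.1632  0.062 ]
tin [0.5482 0.0607 0.058 ]
tin scene 0.88 [0.5589 0.0707 0.0443]
tin scene 0.62 [0.6854 0.1538 0.0599]
tin scene 0.4 [0.517  0.3881 0.092 ]
tin side 0.58 [0.5433 0.0802 0.0468]
tall_end scene 0.64 [ 0.6736 -0.2431  0.0608]
tall_end side 0.81 [ 0.6732 -0.2375  0.0366]
tall_end side 0.4 [0.6986 0.0178 0.031 ]
low_end scene 0.86 [0.7038 0.2341 0.0245]
low_end scene 0.56 [ 0.6732 -0.0804  0.0367]
low_end side 0.7 [0.6862 0.2114 0.0479]
low_end side 0.5 [0.6975 0.2413 0.0274]
carton scene 0.76 [ 0.4633 -0.2188  0.0381]
carton side 0.94 [ 0.4482 -0.2158  0.04  ]
tape_roll scene 0.36 [0.6725 0.0037 0.0374]
tape_roll side 0.55 [0.5029 0.2493 0.0362]
stock_1 scene 0.87 [ 0.6751 -0.1133  0.0561]
stock_1 scene 0.86 [0.6985 0.2027 0.0546]
stock_1 side 0.7 [ 0.6621 -0.1056  0.0479]
stock_1 side 0.57 [0.6849 0.2125 0.0474]
post_a scene 0.58 [ 0.6685 -0.0808  0.0379]
post_a scene 0.53 [0.684  0.1521 0.0585]
post_a scene 0.53 [0.5584 0.0721 0.0473]
post_a scene 0.52 [0.6775 0.0842 0.0353]
post_a scene 0.26 [0.5108 0.2422 0.035 ]
post_a side 0.6 [0.6761 0.0794 0.0345]
post_a side 0.56 [ 0.6598 -0.1534  0.0442]
post_a side 0.42 [0.6711 0.0028 0.0324]
jar scene 0.76 [ 0.5549 -0.3711  0.054 ]
jar side 0.6 [ 0.5377 -0.3682  0.059 ]
```

Call:
move_arm(steps=[[-20,0,10,0,0,-0.16],[-40,0,20,0,0,-0.32],[-60,0,30,0,0,-0.48],[-80,0,40,0,0,-0.64],[-100,0,50,0,0,-0.8],[-120,0,60,0,0,-0.96],[-135,0,70,0,0,-1.12],[-150,0,80,0,0,-1.28],[-165,0,80,0,0,-1.44],[-165,0,80,0,0,-1.508]], grip=0)

```text
time: 2.2
tcp_pos: [0.5999, -0.1661, 0.151]
tcp_rot: [0.031, 1.0, -0.0, -0.0]
force: [-0.3, 0.2, 0.4]
gripper_width: -0.0003
```

Run:
```python
from h import *
o=ctrl.get_obs();print(o["time"],o["tcp_pos"],o["tcp_rot"],o["joint_pos"],o["force"],o["gripper_width"])
im=optics.camera("wrist");cv2.imwrite("pics/wrist1.png",im[:,:,::-1]);np.save("w1.npy",optics.camera_info("wrist")["camera_from_world"])
im=optics.camera("side");cv2.imwrite("pics/side1.png",im[:,:,::-1])
```

```text
2.2 [ 0.5999 -0.1661  0.151 ] [ 0.0306  0.9995 -0.0001 -0.0002] [-0.2699  0.396  -0.1162  1.0589 -0.0003 -0.2087] [-0.3407  0.2463  0.4307] -0.00026045602942830604
```

View pics/wrist1.png

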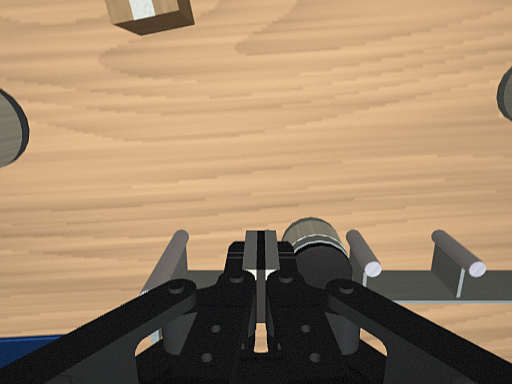

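View pics/side1.png

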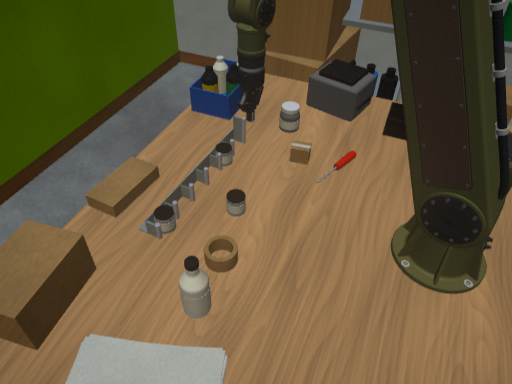

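Wrist view: the carton is at the top, the tall end at (180,235), stock_2 at (320,250), and the post_d and post_c tops at (373,269) and (478,268). post_e is behind the fingers. I'll check these against the earlier measurements.

```bash
python3 - <<'E'
from h import *
w=optics.camera_info("wrist")
for uv in [(373,269),(478,268)]: print("post",ray(w,uv,.062))
print(ray(w,(322,264),.058))
E
python3 - <<'E'
import sys;sys.path.insert(0,'.')
from h import *
# reproject model in scene0 & side0
P=np.array([[0.6776,0.0753],[0.6734,-0.0035],[0.6677,-0.083],[0.6627,-0.1632]])
k=np.array([1,0,-1,-2])*.08
yaw=np.arctan2(-(k@(P[:,0]-P[:,0].mean()))/((k-k.mean())@(k-k.mean())) ,1); 
c=P.mean(0)-np.array([-np.sin(yaw),np.cos(yaw)])*k.mean();print(yaw,c)
X=lambda x,y:c+np.array([np.cos(yaw)*x-np.sin(yaw)*y,np.sin(yaw)*x+np.cos(yaw)*y])
for n in ["scene","side"]:
  im=cv2.imread(f"pics/{n}0.png");i=optics.camera_info(n)
  im=cv2.resize(im,None,fx=4,fy=4,interpolation=cv2.INTER_CUBIC)
  for kk in range(-3,4):
    h=.1 if kk==-3 else .05 if kk==3 else .062
    for z in (0,h):
      u=proj(i,np.append(X(0,kk*.08),z))*4;cv2.circle(im,tuple(int(v) for v in u),3,(0,0,255),-1)
  t=np.linspace(0,6.28,60)
  for z in (0,.058):
    for a in t:
      u=proj(i,[.5482+.027*np.cos(a),.0607+.027*np.sin(a),z])*4;cv2.circle(im,tuple(int(v) for v in u),1,(0,255,0),-1)
  a,b,cc,d={"scene":(125,295,145,310),"side":(120,270,95,250)}[n]
  im=im[cc*4:d*4,a*4:b*4];cv2.imwrite(f"pics/{n}0ov.png",im[:600,:800])
E
```

```text
post [ 0.6671 -0.0837  0.062 ]
post [ 0.6712 -0.0039  0.062 ]
[ 0.6627 -0.1218  0.058 ]
-0.06291684892632883 [ 0.6729 -0.0037]
```

View pics/scene0ov.png

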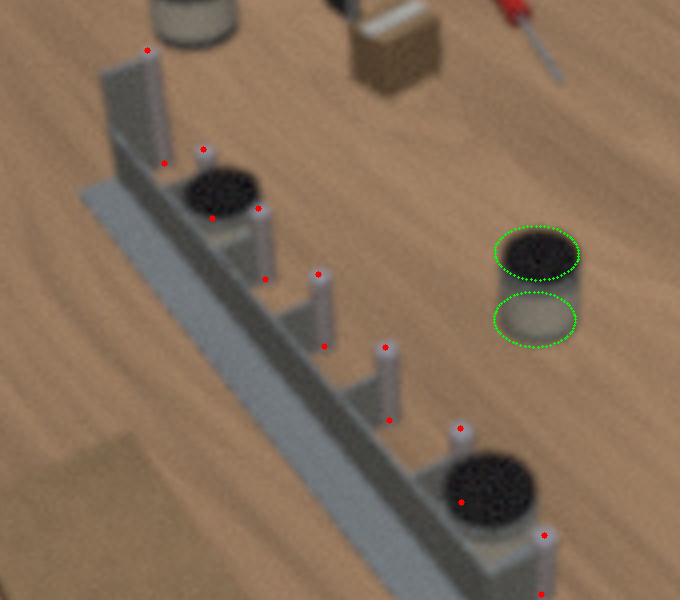

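View pics/side0ov.png

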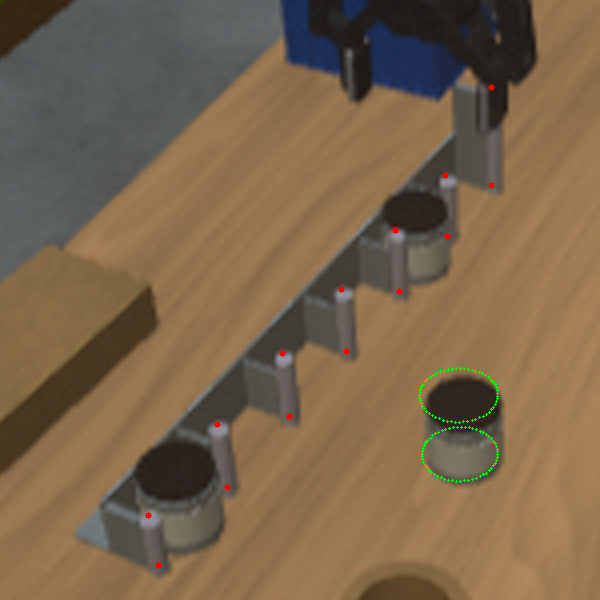

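The rack model matches both fixed views: its origin is about (0.6725, -0.0037), yaw -0.063. The tool axes now are x = -rack x, y = +rack y, z down. I'll descend in front of post_e.

Call:
move_arm(steps=[[0,1,15,0,0,0],[0,2,35,0,0,0],[0,3,55,0,0,0],[0,3,75,0,0,0],[0,3,90,0,0,0],[-8,3,100,0,0,0],[-16,3,103,0,0,0],[-24,3,103,0,0,0],[-32,3,103,0,0,0],[-32,3,103,0,0,0]])

```text
time: 3.55
tcp_pos: [0.6334, -0.1642, 0.0488]
tcp_rot: [0.031, 1.0, -0.0, 0.001]
force: [-0.4, -0.1, 0.0]
gripper_width: -0.0002
```

Call:
move_arm(steps=[[-2,0,0,0,0,0],[-4,0,0,0,0,0],[-5,0,0,0,0,0],[-6,0,0,0,0,0],[-7,0,0,0,0,0],[-8,0,0,0,0,0],[-8.5,0,0,0,0,0],[-9,0,0,0,0,0],[-9.5,0,0,0,0,0],[-10,0,0,0,0,0]])

```text
time: 4.8
tcp_pos: [0.6421, -0.1646, 0.0483]
tcp_rot: [0.031, 1.0, -0.0, -0.0]
force: [-0.4, -0.4, 0.9]
gripper_width: 0.0003
```

Run:
```python
from h import *
o=ctrl.get_obs();print(o["time"],o["tcp_pos"],o["tcp_rot"],o["force"])
im=optics.camera("wrist");cv2.imwrite("pics/wrist2.png",im[:,:,::-1])
```

```text
4.8 [ 0.6421 -0.1646  0.0483] [ 0.0314  0.9995 -0.     -0.    ] [-0.4075 -0.3747  0.8802]
```

View pics/wrist2.png

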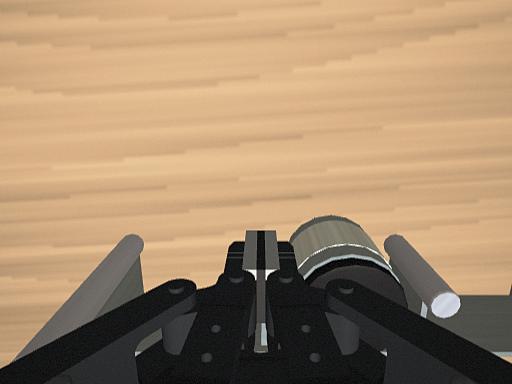

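There is no contact yet: the expected contact is about 2 mm further on. I'll creep forward.

Call:
move_arm(steps=[[-0.4,0,0,0,0,0],[-0.8,0,0,0,0,0],[-1.2,0,0,0,0,0],[-1.6,0,0,0,0,0],[-2,0,0,0,0,0],[-2.4,0,0,0,0,0],[-2.8,0,0,0,0,0],[-3.2,0,0,0,0,0],[-3.6,0,0,0,0,0],[-4,0,0,0,0,0]])

```text
time: 6.1
tcp_pos: [0.6452, -0.1648, 0.0482]
tcp_rot: [0.031, 1.0, 0.0, -0.001]
force: [-4.7, 0.8, 3.5]
gripper_width: -0.0003
```

Call:
move_arm(steps=[[-0.3,0,0,0,0,0],[-0.6,0,0,0,0,0],[-0.8,0,0,0,0,0],[-0.8,0,0,0,0,0],[-0.8,0,0,0,0,0],[-0.8,0,0,0,0,0],[-0.8,0,0,0,0,0],[-0.8,0,0,0,0,0],[-0.8,0,0,0,0,0],[-0.8,0,0,0,0,0]])

```text
time: 7.35
tcp_pos: [0.6452, -0.1648, 0.0482]
tcp_rot: [0.031, 1.0, 0.0, -0.001]
force: [-6.4, 0.6, 5.1]
gripper_width: -0.0002
```

post_e is touched: the position stalled and the force rose to 6.4 N. On to post_d, backing off 30 mm first to clear stock_2.

Call:
move_arm(steps=[[10,0,0,0,0,0],[25,0,0,0,0,0],[32,12,0,0,0,0],[32,34,0,0,0,0],[32,56,0,0,0,0],[32,76,0,0,0,0],[30,84,0,0,0,0],[20,84,0,0,0,0],[10,84,0,0,0,0],[6,84,0,0,0,0]])

```text
time: 8.6
tcp_pos: [0.6473, -0.0815, 0.0483]
tcp_rot: [0.032, 0.999, -0.0, 0.0]
force: [0.5, 0.4, -0.2]
gripper_width: -0.0001
```

Call:
move_arm(steps=[[-0.6,0,0,0,0,0],[-1.2,0,0,0,0,0],[-1.8,0,0,0,0,0],[-2.4,0,0,0,0,0],[-3,0,0,0,0,0],[-3.5,0,0,0,0,0],[-4,0,0,0,0,0],[-4.5,0,0,0,0,0],[-5,0,0,0,0,0],[-5.5,0,0,0,0,0]])

```text
time: 9.85
tcp_pos: [0.6506, -0.081, 0.0482]
tcp_rot: [0.031, 1.0, 0.0, -0.001]
force: [-5.3, 0.5, 4.3]
gripper_width: 0.0001
```

post_d is touched, with 5.3 N at the same rack x as post_e (-17 mm). On to post_c.

Call:
move_arm(steps=[[10,0,0,0,0,0],[25,0,0,0,0,0],[32,12,0,0,0,0],[32,34,0,0,0,0],[32,56,0,0,0,0],[32,72,0,0,0,0],[30,79,0,0,0,0],[20,79,0,0,0,0],[10,79,0,0,0,0],[6,79,0,0,0,0]])

```text
time: 11.1
tcp_pos: [0.6518, -0.0026, 0.0482]
tcp_rot: [0.032, 0.999, -0.0, 0.0]
force: [0.6, 0.4, -1.1]
gripper_width: -0.0002
```

Call:
move_arm(steps=[[-0.6,0,0,0,0,0],[-1.2,0,0,0,0,0],[-1.8,0,0,0,0,0],[-2.4,0,0,0,0,0],[-3,0,0,0,0,0],[-3.5,0,0,0,0,0],[-4,0,0,0,0,0],[-4.5,0,0,0,0,0],[-5,0,0,0,0,0],[-5.5,0,0,0,0,0]])

```text
time: 12.35
tcp_pos: [0.6556, -0.0022, 0.0482]
tcp_rot: [0.031, 1.0, 0.0, -0.001]
force: [-3.1, 0.4, 2.3]
gripper_width: -0.0001
```

Run:
```python
from h import *
o=ctrl.get_obs();print(o["time"],o["tcp_pos"],o["tcp_rot"],o["force"])
for c in ["wrist","side"]:
  im=optics.camera(c);cv2.imwrite(f"pics/{c}3.png",im[:,:,::-1])
```

```text
12.35 [ 0.6556 -0.0022  0.0482] [ 0.0314  0.9995  0.     -0.0005] [-3.1194  0.3863  2.2588]
```

View pics/side3.png

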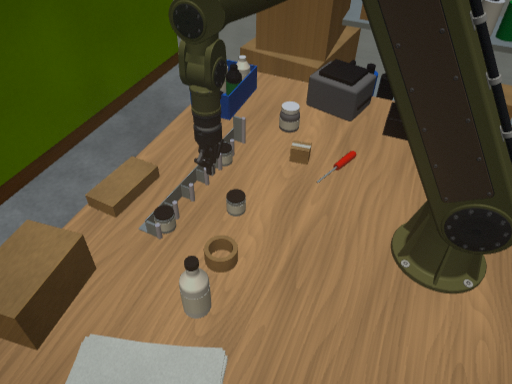

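Call:
move_arm(steps=[[-0.3,0,0,0,0,0],[-0.6,0,0,0,0,0],[-0.9,0,0,0,0,0],[-1.2,0,0,0,0,0],[-1.2,0,0,0,0,0],[-1.2,0,0,0,0,0],[-1.2,0,0,0,0,0],[-1.2,0,0,0,0,0],[-1.2,0,0,0,0,0],[-1.2,0,0,0,0,0]])

```text
time: 13.7
tcp_pos: [0.6557, -0.0022, 0.0482]
tcp_rot: [0.031, 1.0, 0.0, -0.001]
force: [-7.0, 0.7, 5.2]
gripper_width: 0.0003
```

post_c is confirmed at 7 N, so the count is complete. Next I'll retreat, lift, and go round behind the tin, with the fingers at 30 mm as a two-point cradle facing the push direction (-57°).

Call:
move_arm(steps=[[15,0,0,0,0,0],[25,0,-30,0,0,0.1],[35,5,-65,0,0,0.25],[50,20,-80,0,0,0.4],[70,40,-80,0,0,0.55],[90,60,-80,0,0,0.7],[110,75,-80,0,0,0.82],[130,88,-80,0,0,0.93],[142,95,-80,0,0,0.93],[142,95,-80,0,0,0.93]], grip=30)

```text
time: 14.95
tcp_pos: [0.5216, 0.1017, 0.1285]
tcp_rot: [0.475, 0.88, 0.0, 0.0]
force: [-0.5, 0.8, 0.7]
gripper_width: 0.0298
```

Run:
```python
from h import *
o=ctrl.get_obs();print(o["time"],o["tcp_pos"],o["tcp_rot"],o["force"],o["gripper_width"])
for c in ["wrist","side"]:
  im=optics.camera(c);cv2.imwrite(f"pics/{c}4.png",im[:,:,::-1])
w=optics.camera_info("wrist");print(proj(w,[.5475,.06,.058]))
```

```text
14.95 [0.5216 0.1017 0.1285] [0.4751 0.8799 0.0002 0.0004] [-0.4552  0.8189  0.6981] 0.029803378603427088
[258.6483 264.7491]
```

View pics/wrist4.png

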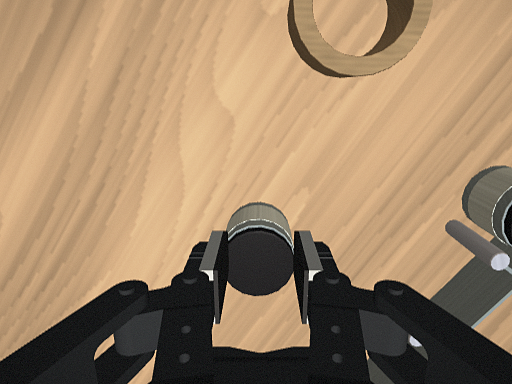

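View pics/side4.png

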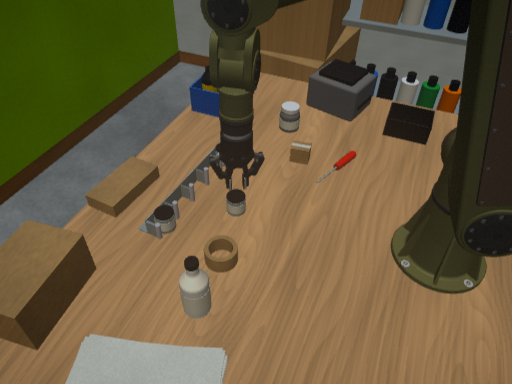

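The tin's lid is centred at (260,263) between the fingers, as predicted. Descend, then push.

Call:
move_arm(steps=[[0,0,15,0,0,0],[0,0,35,0,0,0],[0,0,55,0,0,0],[0,0,75,0,0,0],[0,0,95,0,0,0],[0,0,106,0,0,0],[0,0,112,0,0,0],[-3,0,112,0,0,0],[-7,0,112,0,0,0],[-12,0,112,0,0,0]])

```text
time: 16.3
tcp_pos: [0.5289, 0.0912, 0.0169]
tcp_rot: [0.476, 0.879, 0.0, 0.001]
force: [0.5, 0.1, -0.7]
gripper_width: 0.0303
```

Call:
move_arm(steps=[[-3,0,0,0,0,0],[-6,0,0,0,0,0],[-9,0,0,0,0,0],[-13,0,0,0,0,0],[-18,0,0,0,0,0],[-24,0,0,0,0,0],[-30,0,0,0,0,0],[-36,0,0,0,0,0],[-41,0,0,0,0,0],[-45,0,0,0,0,0]])

```text
time: 17.55
tcp_pos: [0.5529, 0.0534, 0.0163]
tcp_rot: [0.476, 0.879, 0.0, -0.0]
force: [-1.1, 3.5, 1.7]
gripper_width: 0.03
```

Run:
```python
from h import *
o=ctrl.get_obs();print(o["time"],o["tcp_pos"],o["tcp_rot"],o["force"],o["gripper_width"])
for c in ["wrist","side"]:
  im=optics.camera(c);cv2.imwrite(f"pics/{c}5.png",im[:,:,::-1])
```

```text
17.55 [0.5529 0.0534 0.0163] [ 0.4763  0.8793  0.     -0.    ] [-1.096   3.4522  1.6637] 0.03002562499618544
```

View pics/wrist5.png

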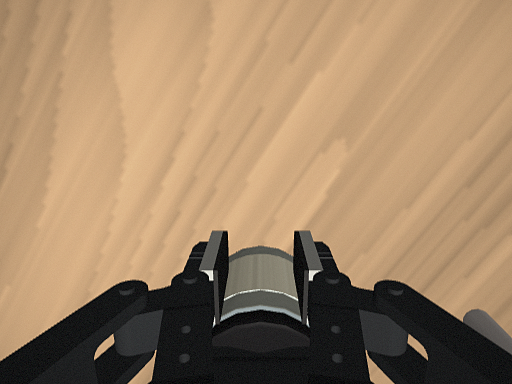

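View pics/side5.png

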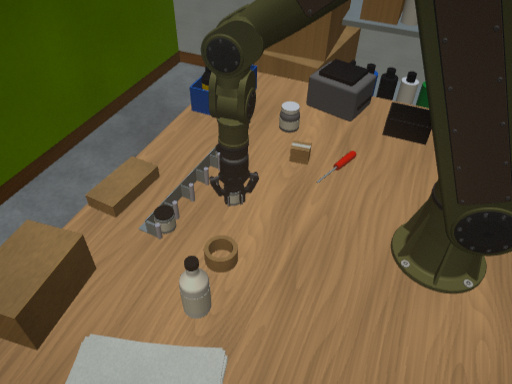

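The tin is cradled and sliding at about 3.6 N. I'll continue the first leg for 77 mm.

Call:
move_arm(steps=[[-5,0,0,0,0,0],[-13,0,0,0,0,0],[-22,0,0,0,0,0],[-31,0,0,0,0,0],[-40,0,0,0,0,0],[-49,0,0,0,0,0],[-58,0,0,0,0,0],[-66,0,0,0,0,0],[-72,0,0,0,0,0],[-76,0,0,0,0,0]])

```text
time: 18.9
tcp_pos: [0.5944, -0.0103, 0.0163]
tcp_rot: [0.476, 0.879, 0.0, -0.0]
force: [-2.6, 3.2, 1.9]
gripper_width: 0.0301
```

Run:
```python
from h import *
o=ctrl.get_obs();print(o["time"],o["tcp_pos"],o["tcp_rot"],o["force"],o["gripper_width"])
for c in ["wrist","side","scene"]:
  im=optics.camera(c);cv2.imwrite(f"pics/{c}6.png",im[:,:,::-1])
```

```text
18.9 [ 0.5944 -0.0103  0.0163] [ 0.4763  0.8793  0.     -0.0001] [-2.5763  3.1722  1.9082] 0.030061408868968676
```

View pics/wrist6.png

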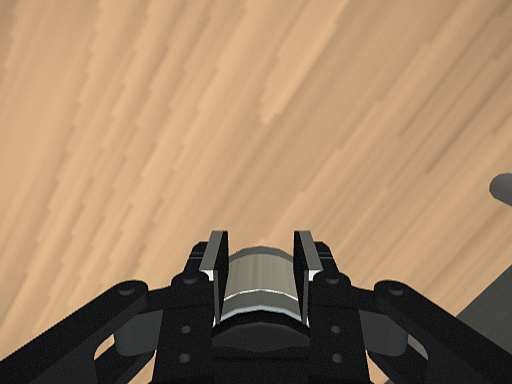

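View pics/scene6.png

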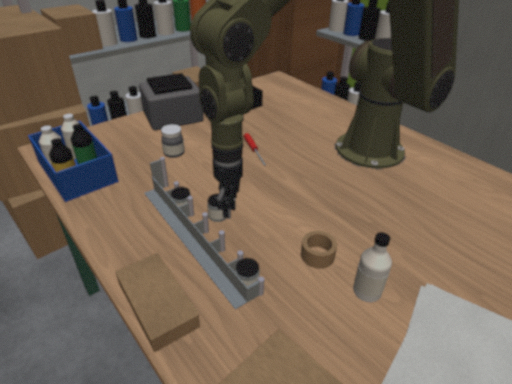

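The tin is about 58 mm in front of the post line, near rack y -38 mm. I'll back off 4 mm and swing the fingers around the tin until they face along the gap.

Call:
move_arm(steps=[[2,0,0,0,0,0],[4,0,0,0,0,0],[3.7,-4.9,0,0,0,-0.13],[2.6,-10,0,0,0,-0.27],[0.9,-15,0,0,0,-0.41],[-1.5,-19.6,0,0,0,-0.55],[-4.6,-23.9,0,0,0,-0.69],[-7.9,-27.4,0,0,0,-0.82],[-11.1,-30.1,0,0,0,-0.93],[-11.1,-30.1,0,0,0,-0.93]])

```text
time: 20.3
tcp_pos: [0.575, -0.0358, 0.0163]
tcp_rot: [0.032, 0.999, -0.0, 0.0]
force: [0.6, 0.4, 0.6]
gripper_width: 0.0302
```

```bash
python3 - <<'E'
from h import *
o=ctrl.get_obs();print(o["time"],o["tcp_pos"],o["tcp_rot"],o["force"],o["gripper_width"])
for c in ["wrist","side","scene"]:
  im=optics.camera(c);cv2.imwrite(f"pics/{c}7.png",im[:,:,::-1])
  i=optics.camera_info(c);print(c,proj(i,[.668,-.0836,.062]),proj(i,[.673,-.0037,.062]),proj(i,[.6127,-.0384,.058]))
E
python3 - <<'E'
import cv2
im=cv2.imread("pics/scene7.png")[150:290,140:290];cv2.imwrite("pics/scene7c.png",cv2.resize(im,None,fx=4,fy=4,interpolation=cv2.INTER_CUBIC))
E
```

```text
20.3 [ 0.575  -0.0358  0.0163] [ 0.0321  0.9995 -0.0001  0.    ] [0.6151 0.3667 0.6471] 0.030205850068730982
wrist [158.9175 511.554 ] [353.2287 511.5147] [259.6747 392.4036]
side [218.9419 152.5046] [205.3634 167.2838] [228.9417 166.7427]
scene [189.5103 197.2011] [204.6386 213.6387] [216.655  198.7767]
```

View pics/wrist7.png

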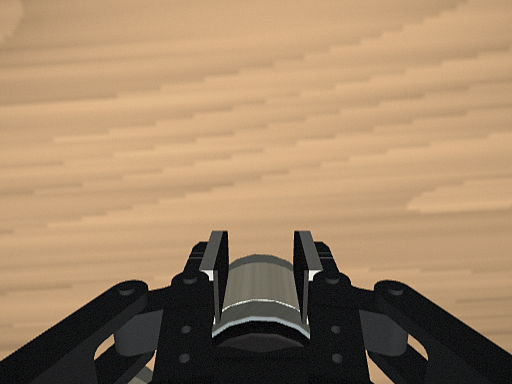

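View pics/scene7c.png

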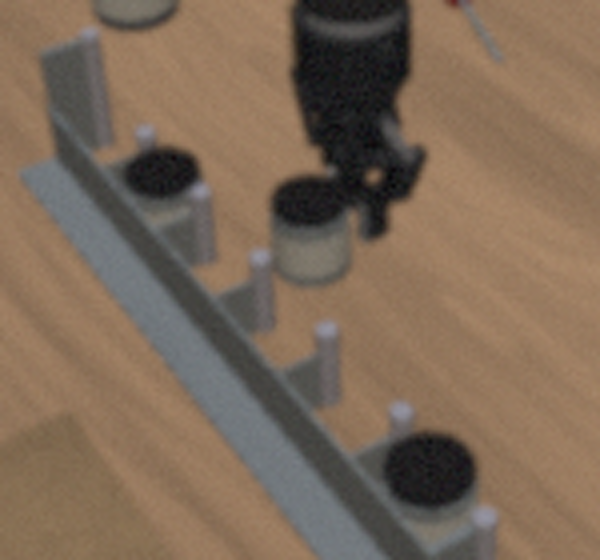

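```bash
cat > fit.py <<'E'
from h import *
from scipy.optimize import minimize
def sil(i,x,y,scale=4):
    a=np.linspace(0,6.28,60);m=np.zeros((384*scale,512*scale),np.uint8)
    pts=np.array([proj(i,[x+.027*np.cos(t),y+.027*np.sin(t),z]) for z in (0,.058) for t in a])
    h=cv2.convexHull((pts*scale+scale/2).astype(np.int32));cv2.fillConvexPoly(m,h,1);return cv2.resize(m.astype(np.float32),(512,384),interpolation=cv2.INTER_AREA)
def fit(c,x0,xyref=None):
    i=optics.camera_info(c)
    for r in finder.regions_of("tin",c)[:4]:
        g=r["region"];v,u=np.nonzero(g);p=proj(i,[*x0,.029]);print(c,round(r["confidence"],2),"centroid",u.mean(),v.mean(),"pred",p,"bbox",u.min(),u.max(),v.min(),v.max())
        if abs(u.mean()-p[0])<8 and abs(v.mean()-p[1])<8:
            f=lambda q:np.abs(sil(i,*q)-g).sum()
            res=minimize(f,x0,method="Nelder-Mead",options=dict(initial_simplex=[[x0[0],x0[1]],[x0[0]+.006,x0[1]],[x0[0],x0[1]+.006]],xatol=2e-4,fatol=.5))
            print("  fit",res.x,res.fun,f(x0),g.sum())
E
python3 - <<'E'
from fit import *
for c in ["side","scene"]:fit(c,[.6127,-.0384])
E
```

```text
side 0.72 centroid 225.35532994923858 177.0710659898477 pred [229.1806 174.1248] bbox 220 232 163 188
  fit [ 0.6141 -0.0323] 237.0625 256.625 197
side 0.53 centroid 289.26701570680626 117.17277486910994 pred [229.1806 174.1248] bbox 279 299 102 132
```

Run:
```python
from h import *
out=[]
for n,(a,b,c,d) in {"scene":(170,260,170,250),"side":(185,275,130,210)}.items():
  im=cv2.imread(f"pics/{n}7.png");i=optics.camera_info(n);s=6
  im=cv2.resize(im,None,fx=s,fy=s,interpolation=cv2.INTER_CUBIC)
  for z in (0,.058):
    for t in np.linspace(0,6.28,80):
      u=(proj(i,[.6127+.027*np.cos(t),-.0384+.027*np.sin(t),z])+.5)*s;cv2.circle(im,tuple(int(v) for v in u),1,(0,255,0),-1)
  for p in ([.668,-.0836],[.673,-.0037]):
    for z in (0,.062):
     for t in np.linspace(0,6.28,40):
      u=(proj(i,[p[0]+.007*np.cos(t),p[1]+.007*np.sin(t),z])+.5)*s;cv2.circle(im,tuple(int(v) for v in u),1,(0,0,255),-1)
  cv2.imwrite(f"pics/{n}7ov.png",im[c*s:d*s,a*s:b*s])
```

```text
(no output)
```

View pics/scene7ov.png

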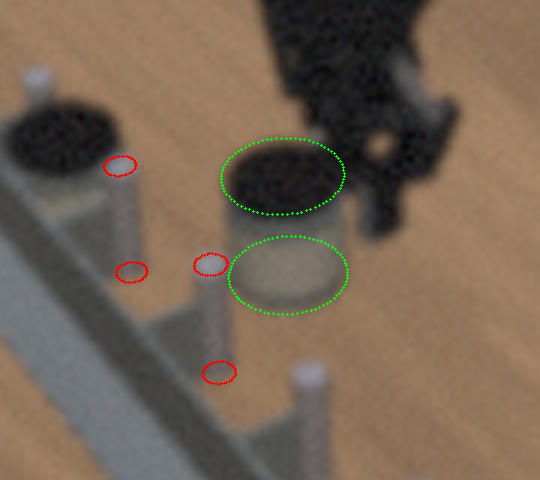

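View pics/side7ov.png

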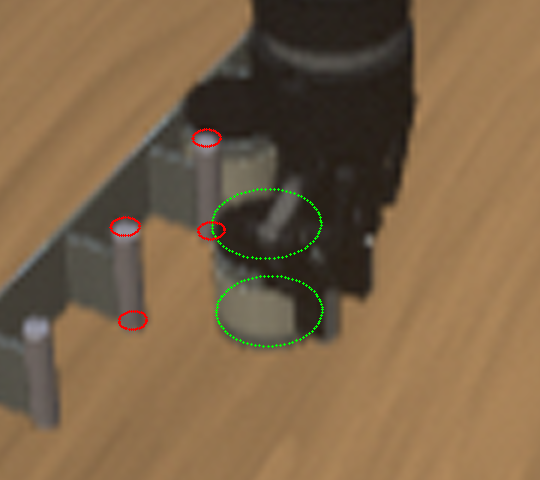

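The model and picture agree within about 1 mm for both the tin and the posts. I'll shift 1.8 mm onto the gap centreline and push in.

Call:
move_arm(steps=[[0,-1.8,0,0,0,0],[-3,-1.8,0,0,0,0],[-7,-1.8,0,0,0,0],[-13,-1.8,0,0,0,0],[-19,-1.8,0,0,0,0],[-25,-1.8,0,0,0,0],[-31,-1.8,0,0,0,0],[-36,-1.8,0,0,0,0],[-40,-1.8,0,0,0,0],[-42,-1.8,0,0,0,0]])

```text
time: 21.8
tcp_pos: [0.6172, -0.0401, 0.0163]
tcp_rot: [0.031, 1.0, 0.0, 0.0]
force: [-1.7, -0.6, -0.4]
gripper_width: 0.03
```

Run:
```python
from h import *
o=ctrl.get_obs();print(o["time"],o["tcp_pos"],o["tcp_rot"],o["force"],o["gripper_width"])
for n,(a,b,c,d) in {"scene":(160,250,170,250),"side":(170,260,130,210)}.items():
  im=optics.camera(n)[:,:,::-1];s=6
  im=cv2.resize(im,None,fx=s,fy=s,interpolation=cv2.INTER_CUBIC)
  cv2.imwrite(f"pics/{n}8.png",im[c*s:d*s,a*s:b*s])
```

```text
21.8 [ 0.6172 -0.0401  0.0163] [0.0314 0.9995 0.     0.    ] [-1.6699 -0.5799 -0.3607] 0.02999333545241219
```

View pics/scene8.png

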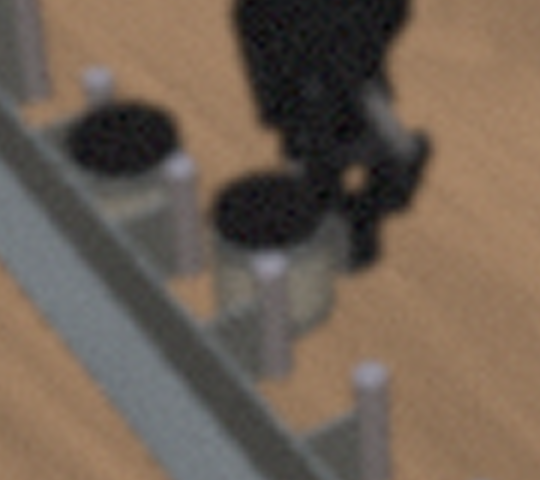

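View pics/side8.png

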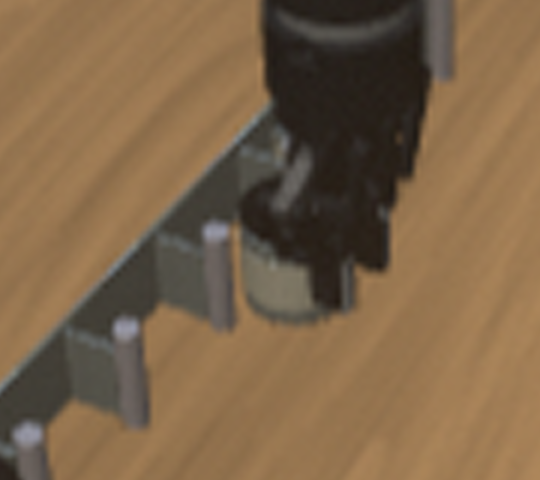

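The tin is centred between post_d and post_c as it enters, with about 29 mm left.

Call:
move_arm(steps=[[-2,0,0,0,0,0],[-5,0,0,0,0,0],[-8,0,0,0,0,0],[-11,0,0,0,0,0],[-14,0,0,0,0,0],[-17,0,0,0,0,0],[-20,0,0,0,0,0],[-22,0,0,0,0,0],[-24,0,0,0,0,0],[-25,0,0,0,0,0]])

```text
time: 23.15
tcp_pos: [0.6419, -0.0417, 0.0163]
tcp_rot: [0.031, 1.0, 0.0, 0.0]
force: [-2.7, 0.2, 0.2]
gripper_width: 0.0298
```

Call:
move_arm(steps=[[-0.5,0,0,0,0,0],[-1,0,0,0,0,0],[-1.5,0,0,0,0,0],[-2,0,0,0,0,0],[-2.4,0,0,0,0,0],[-2.8,0,0,0,0,0],[-3.2,0,0,0,0,0],[-3.5,0,0,0,0,0],[-3.5,0,0,0,0,0],[-3.5,0,0,0,0,0]])

```text
time: 24.4
tcp_pos: [0.6454, -0.0419, 0.0163]
tcp_rot: [0.031, 1.0, 0.0, 0.0]
force: [-1.4, -0.8, -0.6]
gripper_width: 0.0301
```

Call:
move_arm(steps=[[-0.4,0,0,0,0,0],[-0.8,0,0,0,0,0],[-1.2,0,0,0,0,0],[-1.6,0,0,0,0,0],[-2,0,0,0,0,0],[-2.3,0,0,0,0,0],[-2.6,0,0,0,0,0],[-2.8,0,0,0,0,0],[-3,0,0,0,0,0],[-3,0,0,0,0,0]])

```text
time: 25.65
tcp_pos: [0.6468, -0.042, 0.0162]
tcp_rot: [0.031, 1.0, 0.0, -0.001]
force: [-8.1, 0.8, 3.9]
gripper_width: 0.0301
```

It stalled about 1.5 mm short of the command with 8 N, so the tin is on the back stop. One more small press will confirm, then I'll retreat.

Call:
move_arm(steps=[[-0.4,0,0,0,0,0],[-0.8,0,0,0,0,0],[-1.2,0,0,0,0,0],[-1.5,0,0,0,0,0],[-1.5,0,0,0,0,0],[-1.5,0,0,0,0,0],[-1.5,0,0,0,0,0],[-1.5,0,0,0,0,0],[-1.5,0,0,0,0,0],[-1.5,0,0,0,0,0]])

```text
time: 26.9
tcp_pos: [0.6468, -0.042, 0.016]
tcp_rot: [0.031, 1.0, 0.0, -0.003]
force: [-12.3, 1.1, 8.7]
gripper_width: 0.0302
```

Call:
move_arm(steps=[[1.5,0,0,0,0,0],[4,0,0,0,0,0],[10,0,0,0,0,0],[18,0,0,0,0,0],[28,0,0,0,0,0],[40,0,0,0,0,0],[50,0,-10,0,0,0],[55,0,-40,0,0,0],[60,0,-80,0,0,0],[60,0,-110,0,0,0]])

```text
time: 28.15
tcp_pos: [0.5897, -0.0384, 0.1288]
tcp_rot: [0.031, 1.0, -0.0, 0.001]
force: [0.5, -0.2, -0.3]
gripper_width: 0.0299
```

Call:
move_arm(steps=[[10,0,-20,0,0,0],[25,0,-45,0,0,0],[40,0,-70,0,0,0],[50,0,-90,0,0,0],[50,0,-100,0,0,0],[50,0,-100,0,0,0],[50,0,-100,0,0,0],[50,0,-100,0,0,0],[50,0,-100,0,0,0],[50,0,-100,0,0,0]])

```text
time: 29.4
tcp_pos: [0.5399, -0.0353, 0.226]
tcp_rot: [0.031, 1.0, -0.0, -0.0]
force: [0.4, 0.3, 0.1]
gripper_width: 0.03
```

Run:
```python
from h import *
o=ctrl.get_obs();print(o["time"],o["tcp_pos"],o["force"],np.abs(o["qvel"]).max())
c0=np.array([.6732,-.0037]);y=-.063
h=c0+np.array([np.cos(y)*.009+np.sin(y)*.04,np.sin(y)*.009-np.cos(y)*.04]);print(h)
for n,(a,b,c,d) in {"scene":(150,240,170,250),"side":(170,260,120,200),"wrist":(0,512,0,384)}.items():
  s=1 if n=="wrist" else 6
  im=optics.camera(n)[:,:,::-1].copy();i=optics.camera_info(n)
  cv2.imwrite(f"pics/{n}9full.png",im)
  im=cv2.resize(im,None,fx=s,fy=s,interpolation=cv2.INTER_CUBIC)
  for z in (0,.058):
    for t in np.linspace(0,6.28,80):
      u=(proj(i,[h[0]+.027*np.cos(t),h[1]+.027*np.sin(t),z])+.5)*s;cv2.circle(im,tuple(int(v) for v in u),0 if s==1 else 1,(0,255,0),-1)
  cv2.imwrite(f"pics/{n}9.png",im[c*s:d*s,a*s:b*s])
```

```text
29.4 [ 0.5399 -0.0353  0.226 ] [0.4399 0.2786 0.1413] 0.0020928320353958054
[ 0.6797 -0.0442]
```

View pics/scene9.png

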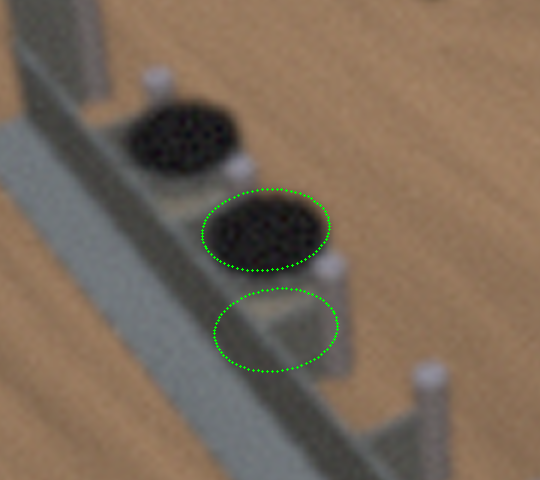

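View pics/side9.png

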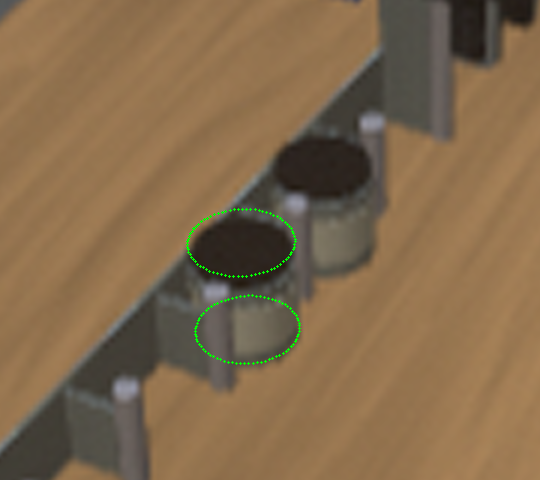

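View pics/wrist9.png

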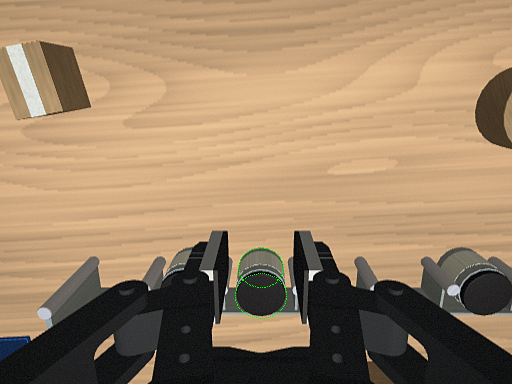

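View pics/scene9full.png

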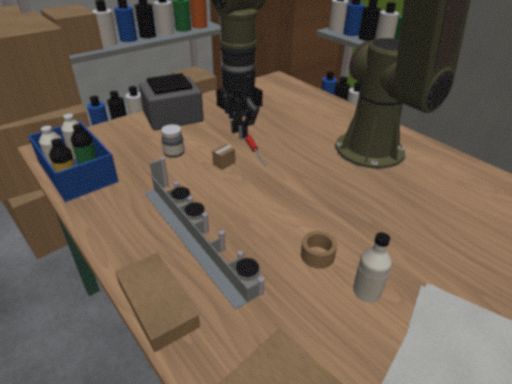

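All three views show the tin upright on the predicted home pose in gap 3, in line with stock_2 next door. Everything else is where it was, and the arm is clear.

```bash
python3 -c "
from station import close_job
print(close_job())"
```

```text
the job is handed in; nothing more can be done
None
```

The tin is fully home in the third gap from the tall end, and the job is handed in at about 29.6 s of the 72 s allowed; it reported no verdict.

- **Counting:** The tall end is on the right. With the fingers shut, I touched post_e, post_d and post_c from the front, in that order, and no post beyond. Contact forces were about 6, 5 and 7 N, all at the same rack x.
- **Pushing:** I pushed the tin with two fingertips 30 mm apart at bench level. It went diagonally to the front of the gap, then straight in between post_d and post_c. It stopped against the back stop: the tool stalled while the force rose from 8 to 12 N.
- **Last checks:** After I backed the arm away, all three cameras showed the tin upright on the predicted home outline, within 1–2 mm. The other things looked unmoved by eye, and the tool force read about zero.
- **Disagreement:** With the tin in front of the gap, the finder's tin search found nothing in the scene view. In the side view, where the gripper partly hid the tin, its fit was about 6 mm off. I relied on my own outline overlays there, and they agreed in both views.

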